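# Open the narrower test fixture

## Robot

A 6-joint arm with a two-finger parallel gripper is mounted at the origin on a cart in front of the work surface, level with it; the furniture and walls round the work are solid. World frame = base frame: x ahead of the robot, y to its left, z up, the work surface at z = 0. Lengths are in m, angles in rad, forces in N, time in s.
With the tool pointing down it reaches from about 0.35 to 0.975 m from the base axis. Payload 17.4 kg.
Tool frame: the origin (TCP) lies midway between the tips of the shut fingers; the grasp point (between the pads) lies env.grip_point_offset behind it (env.grip_point_offset is the distance from the TCP to the grasp point, in m); z points along the fingers, y is the direction in which the jaws open and shut (so a half turn about z gives the same grasp; the last joint's range is limited). The gripper opens to 85 mm and grips with 20 to 120 N. Pads are 22 mm wide; open, the fingers measure 114 mm over their backs; the gripper's body (76 mm by 85 mm) begins 54 mm behind the grasp point. The pads swing forward as they close: fully open they stand 13 mm farther back than shut.
Start: joints at [-1.34, 0.116, 1.442, -0, 1.584, -0.038], TCP at [0.179, -0.651, 0.231] pointing down, gripper open.
Joint ranges: [-2.83, 2.83], [-0.83, 2.19], [0.07, 2.5], [-1.14, 4.28], [0.01, 3], [-2.97, 2.97]. Speed limits (rad/s): [1.89, 1.89, 2.22, 3.14, 3.14, 3.14].

## Interface

Orientations are given as a unit quaternion [w, x, y, z].
In Python, from plant import get_obs, optics, ticket, search_frame, mark_of, env gives the robot as it stands.
- The arm moves only by the tool play_rows, never from a script. Its argument "commands" is a list of rows, each a list of 2 entries, a list of its own where there are three numbers: the shift along the tool's x, y, z in cm, then the turn about the tool's z in rad. A call has 1 to 8 rows; each row shifts and turns the pose as measured when the row begins, along the tool's axes as they then stand; what a row does not reach is not made up. A row lasts 1/8 s, in which the tool goes at most 62.5 mm and 10.7 degrees, less where a joint would pass 70% of its speed; a pose out of reach is approached as far as the arm can. A call is refused whole if a number of a shift passes 6.25 or a number of a turn 0.188, either way. A call with a gripper value outside its range is refused whole. "jaw" is the opening, from 0 (shut) to 1 (fully open), set as the call begins (left out, the last holds). The fingers move at their own pace and stop on an object; "force" is the grip in N (left out, the last holds). Time passes only in rows, so rows that do not move let the fingers close. It gives the time, the measured TCP pose, the force and the opening at its end, in the units of the state.
- get_obs(): the state, without advancing time (a new reading comes with each control period).
- optics.snapshot(name): name is "scene" or "top" or "wrist"; returns the picture (480x640x3 uint8, red, green, blue); there is no depth.
- optics.calibration(name): a dict with "K" (3x3 intrinsics, pixels), "R" (3x3) and "t" (3): a world point X has camera coordinates R X + t; the wrist camera has in their place "T_tool_cam" (4x4, takes a point from camera to tool coordinates, whose origin is the TCP and whose axes are the flange's). Camera axes: x right, y down, z forward; pixel columns grow to the right and rows downward; lengths in m; the calibration is good to about 2 mm. The wrist camera is an equidistant fisheye: a pixel r from the principal point sees the ray r / f radians off the axis. A picture is of the moment at which its call begins: read the wrist's pose just before it. calibration takes no time and is no camera call.
- ticket.finish_job(): hands the job in, once; it reports no verdict.
Trained networks look in the newest picture that a camera, given by its name, has taken for a name from the list of things; names that differ only in an ending like _2 or _b are one class to them, and where a whole thing is asked for, a point or a joint stands for the part that bears it (a point fixed in the world has none). Each returns a list of dicts, best first, with "confidence" (0 to 1); they miss things now and then, are a little off and sometimes report something else, mostly with a low value. They report only what shows in the picture. A call takes as long as a camera call.
- search_frame(camera, query): "centre" ([column, row] in pixels, amid what is visible of it).
- mark_of(camera, query): "centre" ([column, row] in pixels: a listed point, or the origin of a listed thing).
The state is a dict: "t": time; "joint_pos": joint angles; "joint_vel": joint speeds; "effort": joint torques, N m; "ee_pos": TCP position; "tool_rot": TCP orientation; "wrist_force": force on the tool from outside, world axes, zero at the start; "ft_torque": the same for the moment, N m; "grip_width": opening from 0.0 (shut) to 1.0 (fully open).
Only numpy, scipy, OpenCV 4.12 (cv2) and the standard library are available. Lean on these libraries where they do the work, as an engineer would, in place of code of your own. Each camera call takes 0.05 s, during which the arm holds its last target. There are 200 camera calls.

## Task

Open the narrower of the two board test fixtures so that its board can be changed: with shut fingertips, gently press its black front release tab down until the lid springs up, then push the lid up and over until it rests fully open against its rear stop. Grip nothing, do not shift or lift either fixture, leave the wider fixture shut, and leave the things lying around where they are.

Things in the scene. Friction and masses are not known exactly. Their poses are not given: they have to be found in the camera images.
- narrow_fixture: the narrower of two clamshell test fixtures, loose on the bench, 2.4 to 4 kg: base plate 100 mm wide, 230 mm long (x -125 to +105 mm), grey nest block with a flat aluminium lid hinged at the rear, black tab at the front. Origin on the bench under the nest; x axis from the tab to the hinge, y left, z up
- narrow_tab (a point): centre of the top of the narrower fixture's black tab, 96 mm in front of its origin, 40 mm above the bench. Ribbed pad, 24 mm wide, 34 mm long. A steel hook, 22 mm higher, 40 to 52 mm behind this point, holds the lid. Pressed down, it gives from about 2 N, frees the lid after about 5 mm (4 N), stops at 9 mm (5 N) and springs back when let go
- narrow_lid_edge (a point): middle of the free front edge of that lid, the tip of its steel lip (34 mm wide, 4 mm thick); moves with the lid; 112 mm from the hinge axis, 50 mm in front of the fixture's origin and 52 mm above the bench when shut. The lid is a plate 94 mm wide, 8 mm thick, 70 g
- narrow_hinge (a point): middle of the hinge axis of that lid, which runs along the fixture's y: 62 mm behind its origin, 52 mm above the bench
- narrow_lid (a joint): angle of the narrower fixture's lid, rad: 0 shut, 1.57 upright, 2.0 against its rear stop. Once freed, a spring lifts it to about 0.9 and no further; from there it swings easily (under 2 N at the edge). Let go short of upright it falls back to 0.9; well past upright it falls onto the rear stop and rests there
- narrow_latch (a joint): angle of the narrower fixture's release tab, rad: 0 at rest, grows as it is pressed, frees the lid at about 0.13, stops at 0.24
- wide_fixture: the wider of two clamshell test fixtures, loose on the bench, 2.4 to 4 kg: base plate 150 mm wide, 230 mm long (x -125 to +105 mm), grey nest block with a flat aluminium lid hinged at the rear, black tab at the front. Origin on the bench under the nest; x axis from the tab to the hinge, y left, z up. Built like the narrower one; it stays shut
- wide_lid (a joint): angle of the wider fixture's lid, rad: 0 shut; must stay shut
- wide_latch (a joint): angle of the wider fixture's release tab, rad: 0 at rest, 0.24 fully pressed
- marker: blue and white marker pen, 135 mm long, 17 mm thick, lying on the bench; not part of the job. Origin at the centre of its underside
- paste_jar: green and white jar with a black lid, 61 mm across, 53 mm high; not part of the job. Origin at the centre of its underside
- flux_bottle: small white bottle with a red dropper cap, 38 mm across, 109 mm high; not part of the job. Origin at the centre of its underside
- pack_red: banded block of upright grey and green boards, 71 x 103 x 105 mm; not part of the job. Origin at the centre of its underside
- screwdriver: red-handled screwdriver, 191 mm long, 30 mm thick, lying on the bench; not part of the job. Origin at the centre of its underside
- cutters: blue-handled side cutters, 131 mm long, 51 mm wide, 11 mm thick, lying on the bench; not part of the job. Origin at the centre of its underside

How it is judged:
On the way, in this order (a step that is already met when the one before it is completed fails the run):
1. the narrower fixture's release tab is pressed (value of joint narrow_latch above 0.09 rad).
2. its lid has sprung up (value of joint narrow_lid above 0.6 rad), for 0.1 s.
At the end, for the whole second after the job is handed in: The narrower fixture's lid rests open past 1.85 rad (rear stop at 2.0), at rest, its tab is back up (under 0.05 rad), the fixture stands level within 25 mm of where it was, and the wider fixture's lid is shut (under 0.06 rad) (value of joint narrow_lid above 1.85 rad and velocity of joint narrow_lid between -0.1 and 0.1 rad/s and value of joint narrow_latch below 0.05 rad and value of joint wide_lid below 0.06 rad and distance of narrow_fixture from where it was at the start of the episode below 0.025 m and angle between narrow_fixture's own z axis and vertical below 0.06 rad); the robot touches nothing.
It fails at once if the narrower fixture is shifted more than 25 mm, lifted or tipped up (distance of narrow_fixture from where it was at the start of the episode above 0.025 m or angle between narrow_fixture's own z axis and vertical above 0.08 rad).
It fails at once if the narrower fixture's tab or lid is gripped or forced (over 40 N) (contact force between the fingers and narrow_fixture above 40 N).
It fails at once if the wider fixture is shifted more than 25 mm, or its tab or lid is moved (distance of wide_fixture from where it was at the start of the episode above 0.025 m or value of joint any of wide_latch, wide_lid above 0.08 rad).
It fails at once if one of the things lying around is shifted more than 25 mm or lifted (distance of any of marker, paste_jar, flux_bottle, pack_red, screwdriver, cutters from where it was at the start of the episode above 0.025 m).
It also fails if it takes over 42 s, if anything falls off the work surface, if the arm or the gripper's body presses on something with over 40 N, if the wrist force passes 120 N, or if a joint passes its speed limit or range.

## Working session

There is one attempt and no reset: what is moved stays moved. The work goes in short steps, Python scripts to look and compute and a tool call to move; the robot and the scene stay as the last step left them, time stands still between calls to the robot, and variables do not carry over. Pictures are saved under pics/ and viewed, about 8 in all and at most 12, crops included, and the job is handed in when it is done.

Besides the shell and the picture viewer there is one more tool, called after "Emit:" as name(argument=value, ...), one argument or row to a line, values as JSON. play_rows: Moves the arm, as the interface text tells. Its arguments: {"type":"object","properties":{"commands":{"type":"array","items":{"type":"array"}},"jaw":{"type":"number"},"force":{"type":"number"}},"required":["commands"]}

```bash
mkdir -p pics; ls
cat > h.py <<'E'
import numpy as np, cv2
from plant import get_obs, optics, ticket, search_frame, mark_of, env
from scipy.spatial.transform import Rotation as Ro
def snap(c,f):
    im=optics.snapshot(c); cv2.imwrite('pics/'+f,im[:,:,::-1]); return im
def ray(c,px):
    k=optics.calibration(c);R=np.array(k['R']);t=np.array(k['t'])
    d=R.T@np.linalg.inv(k['K'])@np.array([px[0],px[1],1.]); return -R.T@t,d
def atz(c,px,z):
    o,d=ray(c,px); return o+d*(z-o[2])/d[2]
def proj(c,X):
    k=optics.calibration(c);p=np.array(k['K'])@(np.array(k['R'])@X+k['t']);return p[:2]/p[2]
E
python3 - <<'E'
from h import *
np.set_printoptions(precision=3,suppress=True)
Z=dict(narrow_tab=.04,narrow_lid_edge=.052,narrow_hinge=.052,narrow_fixture=0,wide_fixture=0)
ims=[]
for c in('top','scene'):
    ims.append(snap(c,c+'0.png'))
    for q,z in Z.items():
        for r in mark_of(c,q)[:2]: print(c,q,r['centre'],round(r['confidence'],2),atz(c,r['centre'],z))
o=get_obs();print(o['t'],o['tool_rot'],env.grip_point_offset)
E
```

```text
pics
top narrow_tab [362.0, 256.7] 0.58 [ 0.522 -0.178  0.04 ]
top narrow_lid_edge [356.7, 234.5] 0.72 [ 0.575 -0.163  0.052]
top narrow_hinge [337.9, 191.3] 0.56 [ 0.681 -0.115  0.052]
top narrow_fixture [350.3, 219.4] 0.63 [ 0.621 -0.15   0.   ]
scene narrow_tab [347.6, 221.8] 0.75 [ 0.53  -0.165  0.04 ]
scene narrow_tab [415.7, 211.2] 0.31 [ 0.417 -0.289  0.04 ]
scene narrow_lid_edge [328.4, 211.6] 0.92 [ 0.578 -0.162  0.052]
scene narrow_hinge [277.4, 206.1] 0.9 [ 0.688 -0.121  0.052]
scene narrow_fixture [309.4, 228.9] 0.86 [ 0.618 -0.147  0.   ]
scene narrow_fixture [281.3, 207.5] 0.28 [ 0.727 -0.191  0.   ]
scene wide_fixture [248.3, 315.9] 0.96 [0.565 0.154 0.   ]
0.6 [-0.     0.991  0.134 -0.   ] 0.0187
```

View pics/top0.png

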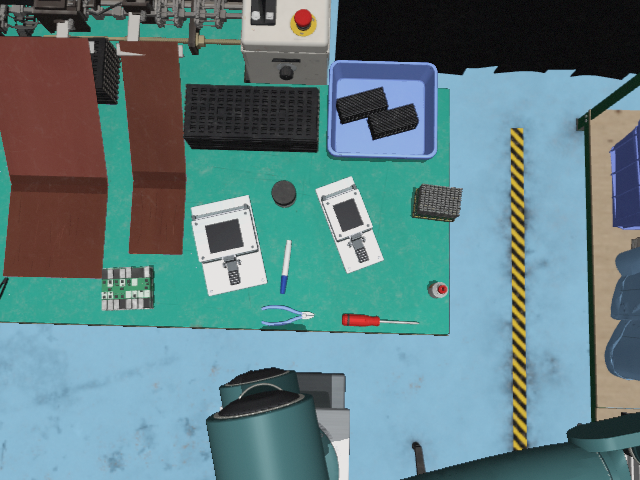

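View pics/scene0.png

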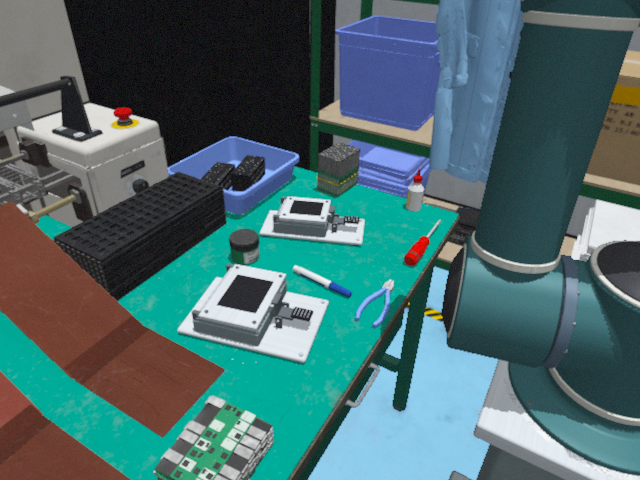

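The narrow fixture is the right-hand one: tab at about (362,257), hinge at (338,191) in the top view. The red-capped bottle at (438,290) lies under the path, but there is enough height to clear it. The jar is at (284,193), beside the fixture.

Emit:
play_rows(
  commands=[
    [[4.5, -3.7, 0], -0.09],
    [[4.5, -3.7, 0], 0],
    [[4.5, -3.7, 0], 0],
    [[4.5, -3.7, 0], 0],
    [[4.5, -3.7, 0], 0],
    [[4.5, -3.7, 0], 0],
    [[4.5, -3.7, 0], 0],
  ],
  jaw=0,
)

```text
t: 1.48
ee_pos: [0.3905, -0.2922, 0.2309]
tool_rot: [0.0, 0.984, 0.177, 0.001]
wrist_force: [0.2, -0.9, -0.4]
grip_width: -0.004
```

```bash
cat >> h.py <<'E'
def wray(px,o):
    k=optics.calibration('wrist');K=np.array(k['K']);T=np.array(k['T_tool_cam'])
    a=(px[0]-K[0,2])/K[0,0];b=(px[1]-K[1,2])/K[1,1];r=np.hypot(a,b)
    d=np.array([a/r*np.sin(r),b/r*np.sin(r),np.cos(r)])
    w,x,y,z=o['tool_rot'];R=Ro.from_quat([x,y,z,w]).as_matrix()
    return np.array(o['ee_pos'])+R@T[:3,3],R@T[:3,:3]@d
def watz(px,z,o):
    p,d=wray(px,o);return p+d*(z-p[2])/d[2]
E
python3 - <<'E'
from h import *
np.set_printoptions(precision=3,suppress=True)
o=get_obs();print(o['t'],o['ee_pos'],o['tool_rot'],o['grip_width'])
snap('wrist','w1.png')
for q,z in dict(narrow_tab=.04,narrow_lid_edge=.052,narrow_hinge=.052,narrow_fixture=0).items():
    for r in mark_of('wrist',q)[:2]: print(q,r['centre'],round(r['confidence'],2),watz(r['centre'],z,o))
# base plate corners from the top picture
P=[atz('top',p,.01) for p in ([345,272],[317,188],[382,260],[352,178])]
print(P)
E
```

```text
1.475 [ 0.39  -0.292  0.231] [0.    0.984 0.177 0.001] -0.00397491364223205
[array([ 0.486, -0.139,  0.01 ]), array([ 0.697, -0.063,  0.01 ]), array([ 0.519, -0.23 ,  0.01 ]), array([ 0.726, -0.151,  0.01 ])]
```

View pics/w1.png

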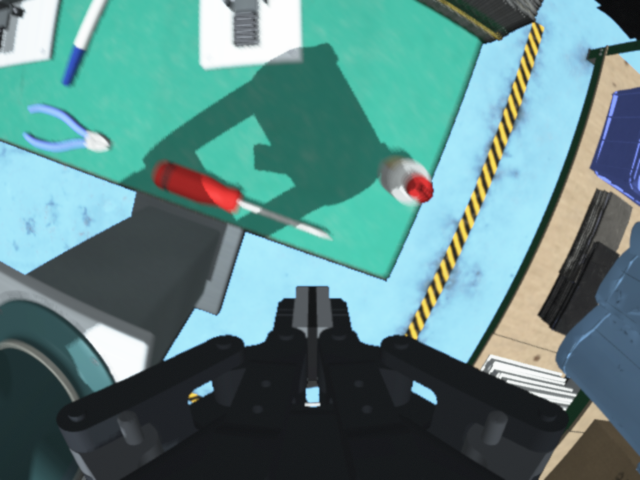

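Emit:
play_rows(
  commands=[
    [[5, -3, 0], 0],
    [[5.4, -3, 0], 0],
    [[0.5, -0.3, 0], 0],
  ],
)

```text
t: 2.1
ee_pos: [0.4706, -0.1991, 0.2305]
tool_rot: [0.0, 0.985, 0.173, 0.0]
wrist_force: [0.2, -1.0, -0.6]
grip_width: -0.001
```

Run:
```python
from h import *
np.set_printoptions(precision=3,suppress=True)
o=get_obs();print(o['t'],o['ee_pos'],o['tool_rot'],o['grip_width'],o['wrist_force'])
snap('wrist','w2.png')
for q,z in dict(narrow_tab=.04,narrow_lid_edge=.052,narrow_hinge=.052,narrow_fixture=0).items():
    for r in mark_of('wrist',q)[:2]: print(q,r['centre'],round(r['confidence'],2),watz(r['centre'],z,o))
```

```text
2.1 [ 0.471 -0.199  0.231] [0.    0.985 0.173 0.   ] -0.001191569720585649 [ 0.224 -0.979 -0.552]
narrow_tab [311.0, 147.0] 0.59 [ 0.526 -0.178  0.04 ]
narrow_lid_edge [310.0, 93.0] 0.86 [ 0.57  -0.161  0.052]
narrow_fixture [308.6, 49.3] 0.65 [ 0.617 -0.142  0.   ]
```

View pics/w2.png

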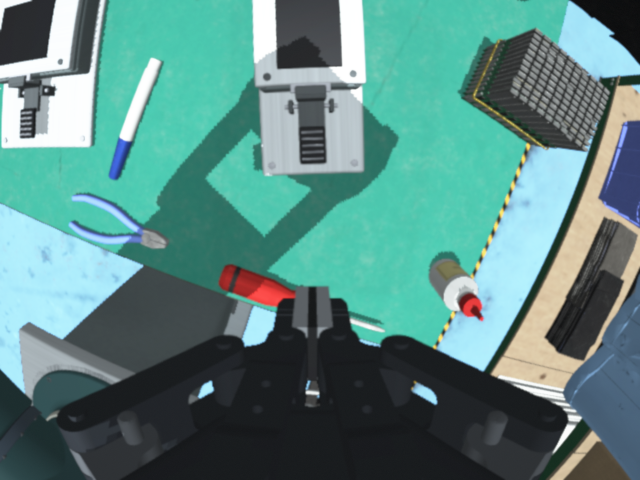

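Net and picture agree: ribbed pad at (313,145), in line with the fingers.

Emit:
play_rows(
  commands=[
    [[5.7, 0, 2], 0],
    [[0, 0, 5.5], 0],
    [[0, 0, 5.5], 0],
    [[0, 0, 2.5], 0],
    [[0, 0, 0], 0],
  ],
)

```text
t: 2.98
ee_pos: [0.5217, -0.1892, 0.0734]
tool_rot: [0.002, 0.986, 0.167, 0.002]
wrist_force: [-0.2, -0.0, 0.3]
grip_width: -0.0
```

Emit:
play_rows(
  commands=[
    [[0.5, -0.9, 0], -0.02],
    [[0, 0, 0], 0],
  ],
)

```text
t: 3.22
ee_pos: [0.5241, -0.1798, 0.0761]
tool_rot: [0.003, 0.984, 0.177, 0.003]
wrist_force: [-0.1, -0.5, 0.7]
grip_width: 0.003
```

Run:
```python
from h import *
np.set_printoptions(precision=3,suppress=True)
o=get_obs();print(o['t'],o['ee_pos'],o['tool_rot'],o['wrist_force'])
a=snap('wrist','w3a.png');b=snap('scene','s3.png')
c=cv2.resize(b[120:280,220:440],(800,582));cv2.imwrite('pics/s3c.png',c[:,:,::-1])
```

```text
3.225 [ 0.524 -0.18   0.076] [0.003 0.984 0.177 0.003] [-0.074 -0.478  0.735]
```

View pics/w3a.png

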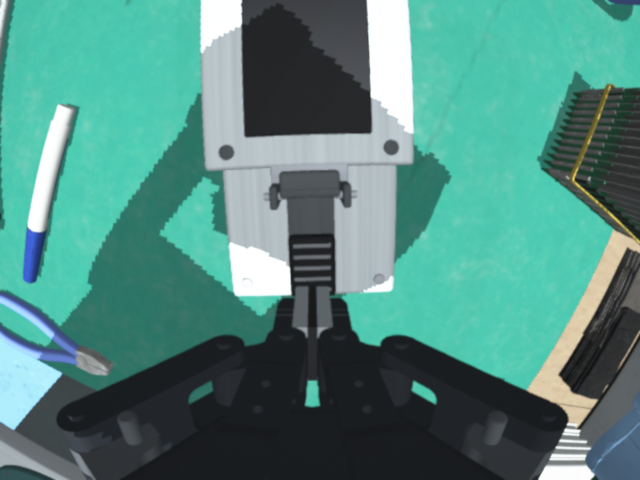

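Emit:
play_rows(
  commands=[
    [[0, 0, 2.6], 0],
    [[0, 0, 0.8], 0],
    [[0, 0, 0.1], 0],
  ],
)

```text
t: 3.7
ee_pos: [0.5256, -0.1808, 0.0431]
tool_rot: [0.004, 0.984, 0.176, 0.004]
wrist_force: [-0.7, 0.4, 0.4]
grip_width: 0.004
```

Emit:
play_rows(
  commands=[
    [[0, 0, 0.4], 0],
    [[0, 0, 0.4], 0],
    [[0, 0, 0.3], 0],
  ],
)

```text
t: 4.08
ee_pos: [0.526, -0.1814, 0.0337]
tool_rot: [0.005, 0.984, 0.176, 0.005]
wrist_force: [-8.6, -0.3, 6.2]
grip_width: 0.002
```

Run:
```python
from h import *
np.set_printoptions(precision=3,suppress=True)
a=snap('wrist','w4.png');b=snap('scene','s4.png')
c=cv2.resize(b[140:260,220:400],(600,400),interpolation=2);w=cv2.resize(a,(533,400))
cv2.imwrite('pics/c4.png',cv2.resize(np.hstack([c,w]),(800,283))[:,:,::-1])
o=get_obs();print(o['t'],o['ee_pos'],o['wrist_force'],o['ft_torque'])
```

```text
4.175 [ 0.526 -0.181  0.034] [-6.688 -0.836  7.494] [-0.122  1.055  0.011]
```

View pics/c4.png

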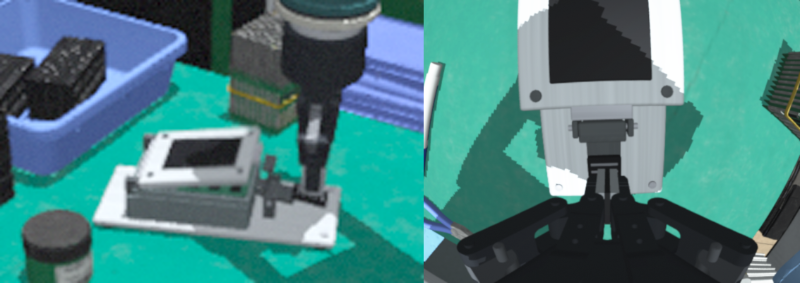

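The lid has come free and is rising. I'll let it finish, then lift off the tab.

Emit:
play_rows(
  commands=[
    [[0, 0, 0], 0],
    [[0, 0, 0], 0],
    [[-0.3, 0, -1.5], 0],
    [[-2.0, 0, -3], 0],
    [[-2.0, 0, -3], 0],
    [[0, 0, 0], 0],
  ],
)

```text
t: 4.92
ee_pos: [0.4839, -0.1964, 0.1141]
tool_rot: [0.005, 0.984, 0.177, 0.006]
wrist_force: [0.0, -0.5, -0.4]
grip_width: 0.0
```

Run:
```python
from h import *
np.set_printoptions(precision=3,suppress=True)
a=snap('wrist','w5.png');b=snap('scene','s5.png')
c=cv2.resize(b[140:260,220:400],(600,400),interpolation=2);w=cv2.resize(a,(533,400))
cv2.imwrite('pics/c5.png',cv2.resize(np.hstack([c,w]),(800,283))[:,:,::-1])
o=get_obs();print(o['t'],o['ee_pos'],o['tool_rot'],o['wrist_force'])
for c in('scene','wrist'):
  for q in('narrow_lid_edge','narrow_fixture'):print(c,q,mark_of(c,q)[:1])
org=np.array([.617,-.143,0]);f=np.array([np.cos(.355),np.sin(.355),0])
for th in(0,.3,.6,.9):print(th,proj('scene',org+f*(.062-.112*np.cos(th))+[0,0,.052+.112*np.sin(th)]))
```

```text
5.025 [ 0.484 -0.196  0.111] [0.004 0.984 0.177 0.004] [-0.375 -0.353 -0.157]
scene narrow_lid_edge [{'centre': [313.2, 178.3], 'confidence': 0.58}]
scene narrow_fixture [{'centre': [310.6, 228.5], 'confidence': 0.9}]
wrist narrow_lid_edge []
wrist narrow_fixture [{'centre': [303.2, 34.0], 'confidence': 0.79}]
0 [331.202 213.029]
0.3 [329.483 199.994]
0.6 [323.309 187.257]
0.9 [313.116 176.123]
```

View pics/c5.png

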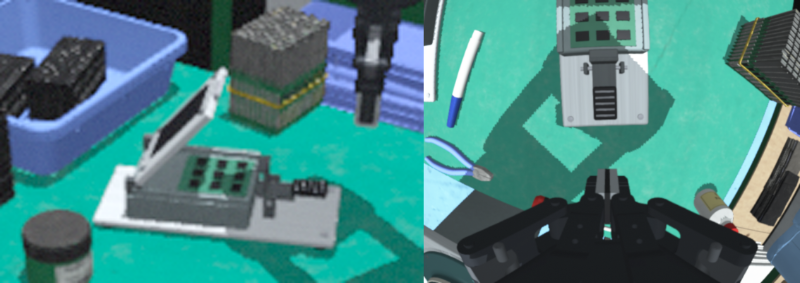

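The lid stands at about 0.9 (edge at scene pixel (313,178), as predicted) and the tab is back up. Next I'll push it over.

Emit:
play_rows(
  commands=[
    [[4, -0.3, -0.5], 0],
    [[4, 0, 0], 0],
    [[2.5, 0, 0], 0],
    [[0.5, 0, 0], 0],
  ],
)

```text
t: 5.72
ee_pos: [0.5882, -0.1521, 0.1121]
tool_rot: [0.003, 0.984, 0.177, 0.001]
wrist_force: [-1.0, -0.8, -0.3]
grip_width: -0.001
```

Emit:
play_rows(
  commands=[
    [[1.5, 0, -0.3], 0],
    [[1.5, 0, 0], 0],
    [[1.5, 0, 0], 0],
    [[1.5, 0, 0], 0],
    [[1.5, 0, 0], 0],
  ],
)

```text
t: 6.35
ee_pos: [0.6622, -0.126, 0.1195]
tool_rot: [0.004, 0.984, 0.176, 0.003]
wrist_force: [0.2, -0.4, 0.6]
grip_width: 0.002
```

Emit:
play_rows(
  commands=[
    [[1.2, 0, 0.3], 0],
    [[1.2, 0, 0.3], 0],
    [[1.0, 0, 0], 0],
    [[0, 0, 0], 0],
  ],
)

```text
t: 6.85
ee_pos: [0.6925, -0.1148, 0.1117]
tool_rot: [0.004, 0.984, 0.176, -0.004]
wrist_force: [-28.7, -5.9, 18.3]
grip_width: 0.004
```

Run:
```python
from h import *
np.set_printoptions(precision=3,suppress=True)
b=snap('scene','s6.png')
cv2.imwrite('pics/c6.png',cv2.resize(b[110:260,200:400],(600,450),interpolation=2)[:,:,::-1])
o=get_obs();print(o['t'],o['ee_pos'],o['tool_rot'],o['wrist_force'])
for q in('narrow_lid_edge','narrow_fixture'):print(q,mark_of('scene',q)[:1])
org=np.array([.617,-.143,0]);f=np.array([np.cos(.355),np.sin(.355),0])
for th in(1.57,1.8,2):print(th,proj('scene',org+f*(.062-.112*np.cos(th))+[0,0,.052+.112*np.sin(th)]))
```

```text
6.9 [ 0.692 -0.115  0.112] [ 0.004  0.984  0.176 -0.005] [-27.723  -4.947  15.845]
narrow_lid_edge [{'centre': [255.9, 164.5], 'confidence': 0.74}]
narrow_fixture [{'centre': [308.3, 229.6], 'confidence': 0.75}]
1.57 [281.261 162.745]
1.8 [269.697 162.848]
2 [260.306 164.952]
```

View pics/c6.png

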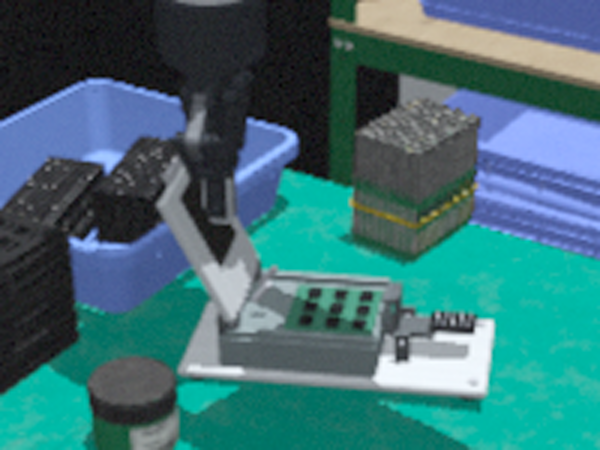

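It's at the stop and I'm pressing it with about 30 N, so I'll back off.

Emit:
play_rows(
  commands=[
    [[-1.5, 0, 0], 0],
    [[-4, 0, 0], 0],
    [[-5, 0, -2], 0],
    [[-5, 0, -4], 0],
    [[-5, 0, -4], 0],
    [[0, 0, 0], 0],
    [[0, 0, 0], 0],
  ],
)

```text
t: 7.88
ee_pos: [0.4978, -0.1857, 0.2118]
tool_rot: [0.003, 0.984, 0.176, -0.006]
wrist_force: [0.4, -0.7, 0.2]
grip_width: -0.0
```

Run:
```python
from h import *
np.set_printoptions(precision=3,suppress=True)
b=snap('scene','s7.png')
cv2.imwrite('pics/c7.png',cv2.resize(b[100:370,160:460],(600,540),interpolation=2)[:,:,::-1])
o=get_obs();print(o['t'],o['ee_pos'],o['wrist_force'])
for q in('narrow_lid_edge','narrow_fixture','narrow_tab','narrow_hinge','wide_fixture'):print(q,mark_of('scene',q)[:1])
```

```text
7.925 [ 0.498 -0.186  0.212] [ 1.119 -0.034  1.033]
narrow_lid_edge [{'centre': [262.9, 167.0], 'confidence': 0.77}]
narrow_fixture [{'centre': [311.3, 230.3], 'confidence': 0.77}]
narrow_tab [{'centre': [351.0, 218.9], 'confidence': 0.65}]
narrow_hinge [{'centre': [284.6, 210.3], 'confidence': 0.57}]
wide_fixture [{'centre': [248.8, 317.8], 'confidence': 0.67}]
```

View pics/c7.png

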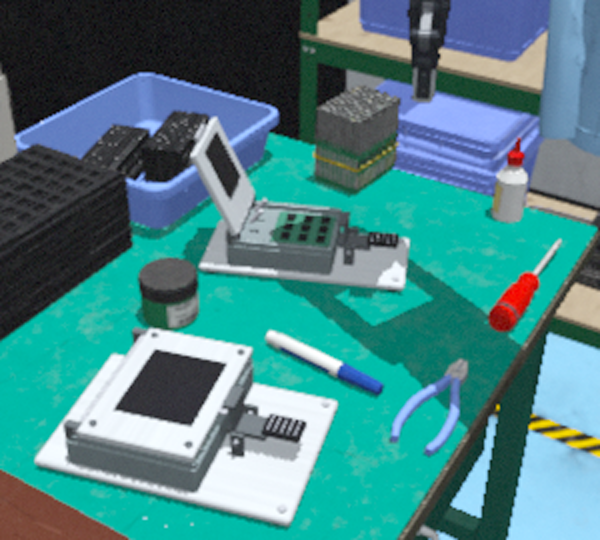

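The lid rests open (edge at about (263,167), against (260,165) predicted for 2.0 rad). The tab is up, the wide fixture is shut and the arm is clear.

```bash
python3 -c "
from h import *
print(ticket.finish_job())"
```

```text
the job is handed in; nothing more can be done
None
```

I pressed the narrow fixture's tab with shut fingertips until the lid sprang up to about 0.9 rad. I then pushed the lid over onto its rear stop, backed the arm clear and handed the job in at about 8 s; no verdict was reported.

**Final picture:**
- The lid edge is within about 3 px of where 2.0 rad should put it.
- The tab is up, the wide fixture is shut and the loose things look unmoved.
- The narrow fixture's origin is within 2 px of where it started. The detected hinge point moved about 8 px in the scene view. I put that down to detector noise with the lid open, but I did not check it separately.

**Force:** at the stop the push briefly reached about 34 N at the wrist, below the 40 N limit but harder than I intended. I backed off straight away.

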